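# Stand the ball-topped spindle in the wide-bored holder

## Robot

A 6-joint arm with a two-finger parallel gripper is mounted at the origin on the work surface. World frame = base frame: x ahead of the robot, y to its left, z up, the work surface at z = 0. Lengths are in m, angles in rad, forces in N, time in s.
With the tool pointing down it reaches from about 0.275 to 0.875 m from the base axis. Payload 12.5 kg.
Tool frame: the origin (TCP) lies on the centre line of the jaws, within the pads' length; the fingertips stand r.finger_overhang ahead of it and the grasp point (between the pads) lies 3 mm ahead of it (r.finger_overhang is the distance from the TCP to the fingertips, in m); z points along the fingers, y is the line along which they close (so a half turn about z gives the same grasp; the last joint's range is limited). The gripper opens to 85 mm and grips with 20 to 120 N. Pads are 22 mm wide; open, the fingers measure 114 mm over their backs; the gripper's body (76 mm by 85 mm) begins 54 mm behind the grasp point. The pads swing forward as they close: fully open they stand 13 mm farther back than shut.
Start: joints at [-1.274, 0.351, 1.652, -0, 1.139, -0.085], TCP at [0.205, -0.51, 0.233] pointing down, gripper open.
Joint ranges: [-2.75, 2.75], [-0.79, 2.1], [0.01, 2.65], [-1.57, 4.71], [0.07, 3.14], [-2.87, 2.87]. Speed limits (rad/s): [2.22, 2.22, 2.79, 3.14, 3.14, 3.14].

## Interface

Orientations are given as a unit quaternion [x, y, z, w].
In Python, from cell import r, optics gives the robot as it stands. The module is installed in compiled form; this text tells all that it offers. Calls block until the motion is done:
- r.move_to(position, orientation): joint-space move of the TCP to a pose.
- r.move_linear(position, rot=None, vel=0.15): straight line of the TCP; rot=None keeps the orientation; vel is the mean speed in m/s.
- r.set_joints(angles): joint-space move.
- r.set_gripper(opening, squeeze=None): opening from 0.0 (shut) to 1.0 (fully open); squeeze is the grip in N (None keeps the last); returns when the fingers have stopped.
- r.sleep(seconds).
- r.inverse_kinematics(position, orientation): joint angles nearest the present ones, or None.
- optics.get_image(name): name is "side" or "top"; returns a dict with "pixels" (420x560x3 uint8, red, green, blue), "depth" (420x560 float32, m along the optical axis (not along the pixel's ray), 0 where there is no reading), "fx", "fy", "cx", "cy" (pixels), "D" ([k1, k2, p1, p2, k3] as OpenCV has them; the pictures are not rectified), "camera_from_world" (4x4, takes a point from world to camera coordinates). Camera axes: x right, y down, z forward; pixel columns grow to the right and rows downward; lengths in m; the calibration is good to about 2 mm. A picture is of the moment at which its call begins.
A pose or a line that the arm cannot do raises r.PlanningError and nothing moves.
- r.hand_in(): hands the job in; it is judged then, once.
Readings, each from a call of its own:
- r.current_t(): time.
- r.current_q(): joint angles.
- r.current_qvel(): joint speeds.
- r.current_effort(): joint torques, N m.
- r.current_tool_pos(): TCP position.
- r.current_ee_rot(): TCP orientation.
- r.current_contact_force(): force on the tool from outside, world axes, zero at the start.
- r.current_torque(): the same for the moment, N m.
- r.current_opening(): opening from 0.0 (shut) to 1.0 (fully open).
- r.current_finger_force(): force on a finger pad.
Only numpy, scipy, OpenCV 4.12 (cv2) and the standard library are available. Lean on these libraries where they do the work, as an engineer would, in place of code of your own. Each camera call takes 0.05 s, during which the arm holds its last target. There are 200 camera calls.

## Task

On the turner's bench, take the turned wooden spindle that has a ball on top and stand it, ball up, in the holder block with the wide hole, so that its foot rests on the bottom of the hole and it stands upright on its own. Lower it all the way down before letting go (do not drop it in), and leave the other two spindles standing where they are.

Things in the scene. Friction and masses are not known exactly. Their poses are not given: they have to be found in the camera images.
- ball_spindle: The spindle to move: pale turned wood, standing upright, 139 mm tall, 60 to 130 g, flat foot 32 mm in diameter (0 to 54 mm up), bead 38 mm in diameter (58 to 63 mm up), straight barrel 30 mm in diameter (67 to 108 mm up) (grip here, about 92 mm up, any yaw), then a narrow neck and a ball 30 mm in diameter on top. Origin: centre of the foot's underside; z runs up its axis.
- holder_hole0 (a point): Centre of the mouth of the sharp-edged round blind hole (54 mm in diameter, 40 mm deep, flat floor) in the top of the holder, a pale plywood block 110 x 110 x 55 mm fixed to the bench. z points up, out of the hole. The spindle's foot has 11 mm of play all round. Another block of the same size with only a 22 mm hole is not used.
- flat_spindle: Not to be moved: a spindle of the same pale wood and height (139 mm), flat foot 32 mm in diameter (0 to 54 mm up), bead 38 mm in diameter (58 to 63 mm up), straight barrel 30 mm in diameter (67 to 108 mm up), whose barrel runs straight on to a flat top. Origin: centre of its foot's underside, z up.
- cone_spindle: Not to be moved: a spindle of the same pale wood and height (139 mm), flat foot 32 mm in diameter (0 to 54 mm up), bead 38 mm in diameter (58 to 63 mm up), straight barrel 30 mm in diameter (67 to 108 mm up), topped by a cone. Origin: centre of its foot's underside, z up.

How it is judged:
At the end, for the whole second after the job is handed in: The ball-topped spindle stands ball up in the wide hole, foot within 6 mm of its floor and 15 mm of its axis, leaning under 10 degrees, at rest; the flat- and cone-topped spindles are within 30 mm of where they began, leaning under 20 degrees (horizontal distance between ball_spindle and holder_hole0 below 0.015 m and z of ball_spindle in the frame of holder_hole0 below -0.034 m and angle between ball_spindle's own z axis and vertical below 0.175 rad and linear speed of ball_spindle below 0.02 m/s and distance of each of flat_spindle, cone_spindle from where it was at the start of the episode below 0.03 m and angle between each of flat_spindle, cone_spindle's own z axis and vertical below 0.35 rad); the robot touches nothing.
It fails at once if the flat-topped spindle was shifted by more than 30 mm or knocked over (distance of flat_spindle from where it was at the start of the episode above 0.03 m or angle between flat_spindle's own z axis and vertical above 0.35 rad).
It fails at once if the cone-topped spindle was shifted by more than 30 mm or knocked over (distance of cone_spindle from where it was at the start of the episode above 0.03 m or angle between cone_spindle's own z axis and vertical above 0.35 rad).
It fails at once if the spindle was let go over the hole with its foot still more than 20 mm above the hole's floor (dropped in) (horizontal distance between ball_spindle and holder_hole0 below 0.03 m and z of ball_spindle in the frame of holder_hole0 above -0.02 m and contact force between the fingers and ball_spindle below 0.5 N).
It also fails if it takes over 38 s, if anything falls off the work surface, if the arm or the gripper's body presses on something with over 40 N, if the wrist force passes 120 N, or if a joint passes its speed limit or range.

## Working session

There is one attempt and no reset: what is moved stays moved. The work goes in short steps, each a Python script; the robot and the scene stay as the last script left them, time stands still between calls to the robot, and variables do not carry over. Pictures are saved under pics/ and viewed, at most 10 in all, crops included, and the job is handed in when it is done.

```bash
mkdir -p pics
cat > h.py <<'E'
import numpy as np, cv2
from cell import r, optics
def K(im): return np.array([[im["fx"],0,im["cx"]],[0,im["fy"],im["cy"]],[0,0,1.]])
def ray(im,u,v):
    p=cv2.undistortPoints(np.array([[[u,v]]],float),K(im),np.array(im["D"],float))[0,0]
    T=np.linalg.inv(np.array(im["camera_from_world"])); return T[:3,3],T[:3,:3]@np.array([p[0],p[1],1])
def onplane(im,u,v,z):
    o,d=ray(im,u,v); return o+d*(z-o[2])/d[2]
def cloud(im):
    h,w=im["depth"].shape; uv=np.stack(np.meshgrid(np.arange(w),np.arange(h)),-1).reshape(-1,1,2).astype(float)
    p=cv2.undistortPoints(uv,K(im),np.array(im["D"],float))[:,0]
    d=im["depth"].reshape(-1,1); c=np.hstack([p*d,d]); T=np.linalg.inv(np.array(im["camera_from_world"]))
    w_=c@T[:3,:3].T+T[:3,3]; w_[d[:,0]==0]=np.nan; return w_.reshape(h,w,3)
def save(im,n): cv2.imwrite(f"pics/{n}.png",im["pixels"][:,:,::-1])
E
python3 - <<'E'
from h import *
import pickle
d={}
for n in("side","top"):
    im=optics.get_image(n); d[n]=im; save(im,n+"0")
    print(n,np.linalg.inv(np.array(im["camera_from_world"])).round(3).tolist(),(im["depth"]>0).mean())
pickle.dump(d,open("d.pkl","wb")); print(r.current_t(),r.finger_overhang)
E
```

```text
side [[-0.848, -0.24, 0.472, 0.058], [-0.53, 0.417, -0.739, 0.765], [-0.019, -0.877, -0.481, 0.569], [0.0, 0.0, 0.0, 1.0]] 0.9957312925170068
top [[0.01, -0.985, 0.17, 0.369], [-1.0, -0.007, 0.022, -0.003], [-0.021, -0.17, -0.985, 0.895], [0.0, 0.0, 0.0, 1.0]] 0.9958035714285715
0.1 0.022
```

View pics/side0.png

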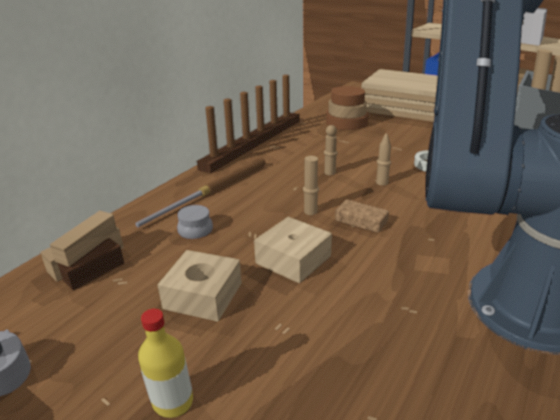

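View pics/top0.png

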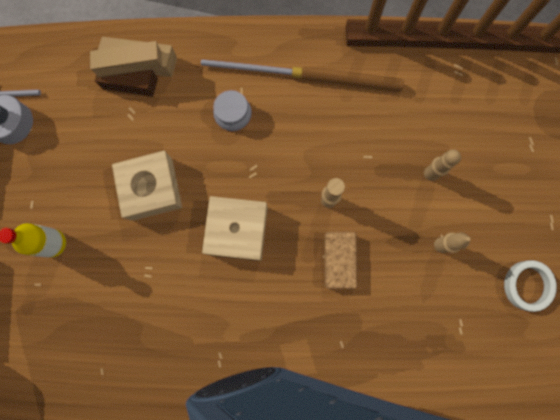

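The side view shows the ball spindle at (331,150), the flat at (311,185), the cone at (385,160) and the wide hole at (200,272). In the top view the ball spindle is at (452,157), the flat at (335,187), the cone at (460,241) and the wide hole at (144,184).

```bash
cat > m.py <<'E'
from h import *
import pickle
d=pickle.load(open("d.pkl","rb"))
def blob(im,u,v,R,lo,hi):
    c=cloud(im); H,W=c.shape[:2]; yy,xx=np.mgrid[:H,:W]
    m=(abs(xx-u)<R)&(abs(yy-v)<R)&(c[...,2]>lo)&(c[...,2]<hi); return m,c
for n,pts in dict(top=dict(ball=(445,163),flat=(335,190),cone=(455,242)),side=dict(ball=(331,150),flat=(311,185),cone=(385,160))).items():
    for k,(u,v) in pts.items():
        # fit barrel cylinder (r=15mm) to barrel points, and top disc
        m,c=blob(d[n],u,v,35,.07,.105); p=c[m]; md=np.median(p[:,:2],0); p=p[np.linalg.norm(p[:,:2]-md,axis=1)<.03]
        from scipy.optimize import least_squares
        cam=np.linalg.inv(np.array(d[n]["camera_from_world"]))[:2,3]; a=md-cam; a/=np.linalg.norm(a)
        s=least_squares(lambda x:np.hypot(*(p[:,:2]-x).T)-.015,md+a*.012,loss="soft_l1",f_scale=.002)
        m2,_=blob(d[n],u,v,35,.02,.2)
        print(n,k,len(p),s.x.round(4),"rms",np.sqrt(np.mean(s.fun**2)).round(4),"ztop",np.nanpercentile(c[m2][:,2],99).round(3))
# hole: dark ellipse region at depth below block top
for n,(u,v) in dict(top=(144,184),side=(200,272)).items():
    im=d[n]; m,c=blob(im,u,v,50,.048,.062); cand=c[m]
    h=((~m)&(np.hypot(*(np.mgrid[:420,:560]-np.array([v,u])[:,None,None]))<60)).astype(np.uint8)
    nl,lab,st,ce=cv2.connectedComponentsWithStats(h,connectivity=4); L=lab[v,u]
    mm=(lab==L)
    print(n,"block z",np.median(cand[:,2]).round(4),"block c",cand.mean(0).round(4),"hole comp area",mm.sum(),ce[L])
    cn=max(cv2.findContours(mm.astype(np.uint8),0,1)[0],key=len)[:,0]
    P=np.array([onplane(im,*q,.055)[:2] for q in cn]); 
    s=least_squares(lambda x:np.hypot(*(P-x[:2]).T)-x[2],[*P.mean(0),.027]); print(" hole",s.x.round(4),"rms",np.sqrt(np.mean(s.fun**2)).round(4), "rect",cv2.minAreaRect((cand[:,:2]*1000).astype(np.float32)))
E
python3 m.py
```

```text
top ball 121 [ 0.5859 -0.3023] rms 0.0007 ztop 0.142
top flat 54 [ 0.5266 -0.0868] rms 0.0003 ztop 0.144
top cone 108 [ 0.4354 -0.3167] rms 0.0006 ztop 0.141
side ball 130 [ 0.5273 -0.086 ] rms 0.0013 ztop 0.14
side flat 168 [ 0.5271 -0.0859] rms 0.0015 ztop 0.14
side cone 150 [ 0.4361 -0.3167] rms 0.0018 ztop 0.134
top block z 0.0563 block c [0.5468 0.2824 0.0562] hole comp area 504 [143.85515873 183.64285714]
 hole [0.5476 0.2823 0.0248] rms 0.001 rect ((547.98583984375, 284.0386657714844), (112.63796997070312, 113.80550384521484), 15.026280403137207)
side block z 0.055 block c [0.5445 0.2892 0.0546] hole comp area 339 [199.41887906 273.42182891]
 hole [0.5453 0.2872 0.0224] rms 0.0019 rect ((548.34521484375, 284.1304626464844), (113.63314056396484, 113.59553527832031), 14.218377113342285)
```

Run:
```python
from h import *
import pickle
d=pickle.load(open("d.pkl","rb"))
for n in d:
  for P in ([.5859,-.3023,.139],[.4358,-.3167,.139],[.527,-.0865,.139]):
    T=np.array(d[n]["camera_from_world"]); print(n,cv2.projectPoints(np.array([P]),cv2.Rodrigues(T[:3,:3])[0],T[:3,3],K(d[n]),np.array(d[n]["D"],float))[0].ravel().round())
print(r.current_ee_rot(),r.current_opening())
for y in np.arange(-3,3.2,.5):
    o=[np.cos(y/2),np.sin(y/2),0,0]
    f=lambda p:(lambda q:None if q is None else np.round(q,2).tolist())(r.inverse_kinematics(p,o))
    print(round(y,1),f([.586,-.302,.095]),f([.586,-.302,.3]),f([.547,.284,.3]),f([.547,.284,.11]))
```

```text
side [331. 125.]
side [386. 134.]
side [311. 158.]
top [455. 155.]
top [468. 239.]
top [336. 186.]
[ 9.81837058e-01  1.89725365e-01 -5.32042070e-05 -5.24360443e-04] 0.9989118540349163
-3.0 [-0.55, 0.7, 1.45, -0.0, 0.99, -2.26] [-0.55, 0.5, 1.26, -0.0, 1.38, -2.26] [0.4, 0.42, 1.38, -0.0, 1.34, -1.31] [0.4, 0.61, 1.57, -0.0, 0.96, -1.31]
-2.5 [-0.55, 0.7, 1.45, -0.0, 0.99, -2.76] [-0.55, 0.5, 1.26, -0.0, 1.38, -2.76] [0.4, 0.42, 1.38, -0.0, 1.34, -1.81] [0.4, 0.61, 1.57, -0.0, 0.96, -1.81]
-2.0 None None [0.4, 0.42, 1.38, -0.0, 1.34, -2.31] [0.4, 0.61, 1.57, -0.0, 0.96, -2.31]
-1.5 [-0.55, 0.7, 1.45, -0.0, 0.99, 2.52] [-0.55, 0.5, 1.26, -0.0, 1.38, 2.52] [0.4, 0.42, 1.38, -0.0, 1.34, -2.81] [0.4, 0.61, 1.57, -0.0, 0.96, -2.81]
-1.0 [-0.55, 0.7, 1.45, -0.0, 0.99, 2.02] [-0.55, 0.5, 1.26, -0.0, 1.38, 2.02] None None
-0.5 [-0.55, 0.7, 1.45, -0.0, 0.99, 1.52] [-0.55, 0.5, 1.26, -0.0, 1.38, 1.52] [0.4, 0.42, 1.38, -0.0, 1.34, 2.47] [0.4, 0.61, 1.57, -0.0, 0.96, 2.47]
0.0 [-0.55, 0.7, 1.45, -0.0, 0.99, 1.02] [-0.55, 0.5, 1.26, -0.0, 1.38, 1.02] [0.4, 0.42, 1.38, -0.0, 1.34, 1.97] [0.4, 0.61
[... 239 characters left out ...]
0, 1.38, 0.02] [0.4, 0.42, 1.38, -0.0, 1.34, 0.97] [0.4, 0.61, 1.57, -0.0, 0.96, 0.97]
1.5 [-0.55, 0.7, 1.45, -0.0, 0.99, -0.48] [-0.55, 0.5, 1.26, -0.0, 1.38, -0.48] [0.4, 0.42, 1.38, -0.0, 1.34, 0.47] [0.4, 0.61, 1.57, -0.0, 0.96, 0.47]
2.0 [-0.55, 0.7, 1.45, -0.0, 0.99, -0.98] [-0.55, 0.5, 1.26, -0.0, 1.38, -0.98] [0.4, 0.42, 1.38, -0.0, 1.34, -0.03] [0.4, 0.61, 1.57, -0.0, 0.96, -0.03]
2.5 [-0.55, 0.7, 1.45, -0.0, 0.99, -1.48] [-0.55, 0.5, 1.26, -0.0, 1.38, -1.48] [0.4, 0.42, 1.38, -0.0, 1.34, -0.53] [0.4, 0.61, 1.57, -0.0, 0.96, -0.53]
3.0 [-0.55, 0.7, 1.45, -0.0, 0.99, -1.98] [-0.55, 0.5, 1.26, -0.0, 1.38, -1.98] [0.4, 0.42, 1.38, -0.0, 1.34, -1.03] [0.4, 0.61, 1.57, -0.0, 0.96, -1.03]
```

The measured tops reproject onto the tips of all three spindles, so the ball spindle is the one at (0.586, -0.302). Next I grasp it and lift.

Run:
```python
from h import *
o=[np.sqrt(.5),np.sqrt(.5),0,0]
r.move_to([.586,-.302,.26],o)
r.move_linear([.586,-.302,.095],vel=.1)
print(r.current_tool_pos(),r.current_contact_force(),r.current_t())
r.set_gripper(0.0,40)
print(r.current_opening(),r.current_finger_force(),r.current_contact_force())
r.move_linear([.586,-.302,.31],vel=.12)
print(r.current_opening(),r.current_finger_force(),r.current_tool_pos(),r.current_t())
for n in("side","top"):save(optics.get_image(n),n+"1")
a=cv2.imread("pics/side1.png");b=cv2.imread("pics/top1.png");cv2.imwrite("pics/c1.png",np.hstack([a[0:300,230:480],b[50:350,300:560]]))
```

```text
[ 0.58625999 -0.30214686  0.09556923] [-0.61259204 -0.52814553  0.59212398] 3.5
0.33341781345485216 39.71906920429319 [-1.2985159  -0.03562212  2.34847829]
0.33299584409934513 39.468955668853596 [ 0.58585134 -0.30193019  0.30933747] 6.0
```

View pics/c1.png

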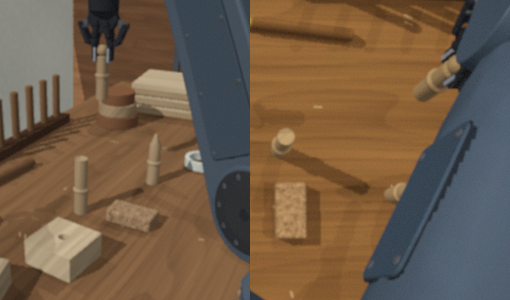

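The spindle is held upright, with its foot at about (102,100) in the crop, and the other two are undisturbed. I carry it to above the hole, then check lean and offset.

Run:
```python
from h import *
from scipy.optimize import least_squares
r.move_linear([.547,.284,.31],vel=.25)
r.move_linear([.547,.284,.20],vel=.15)
t=r.current_tool_pos(); print(t,r.current_finger_force(),r.current_t())
for n in("side","top"):
    im=optics.get_image(n); save(im,n+"2"); c=cloud(im); cam=np.linalg.inv(np.array(im["camera_from_world"]))[:2,3]
    a=t[:2]-cam; a/=np.linalg.norm(a)
    for h0,h1 in((.005,.025),(.028,.05)):
        z0=t[2]-.095; m=(c[...,2]>z0+h0)&(c[...,2]<z0+h1)&(np.hypot(c[...,0]-t[0],c[...,1]-t[1])<.03); p=c[m]
        if len(p)>8:
            s=least_squares(lambda x:np.hypot(*(p[:,:2]-x).T)-.016,t[:2],loss="soft_l1",f_scale=.002); print(n,h0,len(p),s.x.round(4),np.sqrt(np.mean(s.fun**2)).round(4))
    m=(np.hypot(c[...,0]-t[0],c[...,1]-t[1])<.025)&(c[...,2]>.07); print(n,"zmin",np.percentile(c[m][:,2],[0,2,10]).round(3))
a=cv2.imread("pics/side2.png");b=cv2.imread("pics/top2.png");cv2.imwrite("pics/c2.png",np.hstack([a[120:340,80:360],b[70:290,50:330]]))
```

```text
[0.54748667 0.28413952 0.20101554] 39.48012394015677 9.4833
side 0.005 184 [0.5469 0.2832] 0.0009
side 0.028 216 [0.5466 0.2838] 0.0011
side zmin [0.106 0.112 0.132]
top 0.005 66 [0.5464 0.2848] 0.0006
top 0.028 87 [0.5469 0.2837] 0.0004
top zmin [0.107 0.119 0.166]
```

View pics/c2.png

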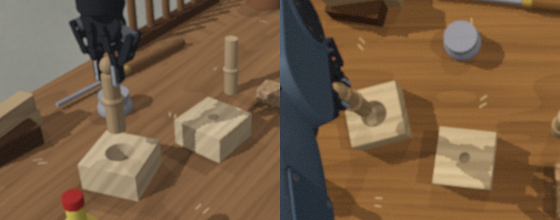

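The spindle is vertical, its foot at (0.5467, 0.284). The hole estimates average about (0.547, 0.284), well inside the 11 mm of play. I lower it until it touches the floor.

Run:
```python
from h import *
x=[.5472,.284]
r.move_linear(x+[.155],vel=.1); r.sleep(.2); f0=np.array(r.current_contact_force()); print(f0.round(2),r.current_tool_pos())
z=.155
while z>.104:
    z-= .005 if z>.118 else .0015
    r.move_linear(x+[z],vel=.05); f=np.array(r.current_contact_force())-f0
    if np.linalg.norm(f)>5: break
r.sleep(.2)
print(z,r.current_tool_pos(),(np.array(r.current_contact_force())-f0).round(2),r.current_finger_force(),r.current_t())
im=optics.get_image("side"); save(im,"side3"); im=optics.get_image("top"); save(im,"top3")
a=cv2.imread("pics/side3.png");b=cv2.imread("pics/top3.png");cv2.imwrite("pics/c3.png",cv2.resize(np.hstack([a[180:330,130:280],b[110:260,70:220]]),None,fx=2.5,fy=2.5))
```

```text
[ 0.03  0.74 -1.13] [0.5475142  0.2841538  0.15571529]
0.10899999999999996 [0.54746036 0.28420613 0.11012838] [-2.01 -1.2  10.26] 40.71988914976828 13.5833
```

View pics/c3.png

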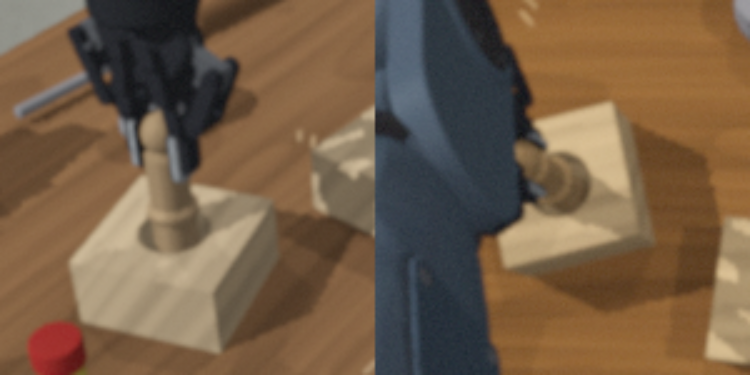

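The floor was reached at TCP z = 0.110, exactly as expected, and the spindle stands inside the hole. Now I release, retreat and check.

Run:
```python
from h import *
from scipy.optimize import least_squares
r.move_linear([.5472,.284,.1095],vel=.03)
r.set_gripper(1.0); r.sleep(.3); print(r.current_finger_force(),r.current_contact_force())
r.move_linear([.5472,.284,.30],vel=.12)
r.move_to([.45,0.05,.33],[np.sqrt(.5),np.sqrt(.5),0,0])
print(r.current_t())
for n in("side",):
    im=optics.get_image(n); save(im,n+"4"); c=cloud(im)
    for h0,h1,R in((.085,.115,.015),(.13,.16,.015)):
        m=(c[...,2]>h0)&(c[...,2]<h1)&(np.hypot(c[...,0]-.547,c[...,1]-.284)<.035); p=c[m]
        s=least_squares(lambda x:np.hypot(*(p[:,:2]-x).T)-R,[.547,.284],loss="soft_l1",f_scale=.002); print(n,h0,len(p),s.x.round(4),np.sqrt(np.mean(s.fun**2)).round(4),"top",np.nanmax(p[:,2]).round(3))
```

```text
0.0 [ 0.55180227 -0.41627463 -0.23407954]
17.5583
side 0.085 253 [0.5466 0.2834] 0.0009 top 0.115
side 0.13 231 [0.5479 0.2817] 0.0042 top 0.154
```

View pics/side4.png

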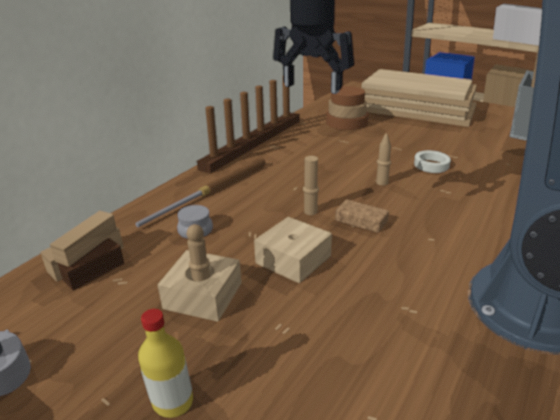

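The ball spindle stands upright in the wide hole at (198,255), its top at 0.154 m against an expected 0.154 m. The flat (311,185) and cone (385,160) spindles are where they were, and the gripper is clear.

```bash
python3 -c "
from cell import r
print(r.hand_in())"
```

```text
the job is handed in; nothing more can be done
None
```

The job is handed in: the ball spindle was lowered to the floor of the wide hole, released, and stands upright there; the other two spindles are unmoved and the robot was clear by 17.6 s (no verdict was returned).

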